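# Rewind the label printer's ribbon cassette and unlock it

### The job

Wind the rewinder's crank clockwise by its orange knob until the drag of the ribbon suddenly drops away, and stop there, no more than a third of a turn further. Then slide the blue catch fully home to unlock the cassette, and let go. Do not force the crank, and leave the other things on the bench where they are.

Things in the scene. Friction and masses are not known exactly. Their poses are not given: they have to be found in the camera images.
- rewinder: White and grey ribbon-cassette rewinder, fixed to the bench, 200 mm (its x) by 250 mm (its y), top face 70 mm above the bench. Origin: on the bench, directly under the crank axle. z up; the case spans -100 to 107 mm in x, -155 to 95 mm in y. Disc and crank are on its top round the axle, the blue catch at its -y side.
- crank_axle (a point): Point on the vertical axle of the crank, 118 mm above the bench: the height at which to hold the knob. The crank winds CLOCKWISE seen from above, any number of turns. Crank: black arm, 16 mm wide, top 93 mm above the bench.
- knob_grip (a point): Centre of the orange crank knob, 118 mm above the bench, 50 mm from the axle. Upright cylinder 22 mm across, from 97 to 135 mm above the bench, turning freely on its own pin, so a grasp from above need not turn with the crank. Light plastic: crank and knob break if the gripper loads them with over 80 N (squeeze and push together); follow the circle yieldingly, squeeze with 20 to 25 N.
- crank: The crank. Origin on the axle at bench level; x axis from the axle towards the knob, z up. At first up to 1 rad of slack (under 1 N at the knob), then it takes up the hidden ribbon and drags with about 9 N at the knob for one to two and a half turns, differing each time; then, from one moment to the next, the drag drops to under 1 N: the ribbon's end has let go.
- spool_mark (a point): Red dot, 11 mm across, at the rim (64 mm from the axle, 80 mm above the bench) of the aluminium take-up disc (144 mm across) under the crank. Its x axis points outward from the axle, z up. Under load the disc is carried round with the crank, the dot in line with the arm; once the ribbon has let go, the disc stays where it is and the crank runs on ahead of it.
- catch (a joint): Blue cassette catch: slides in the rewinder's +x direction from 0 (locked) to 0.045 m (fully home, unlocked, hard stop). Friction 3 N; it stays where it is left.
- catch_grip (a point): Middle of the blue catch's upright tab, 94 mm above the bench. Tab 16 x 16 mm, from 72 to 108 mm above the bench, sliding on the rewinder's top along its x, 118 mm to the -y side of the axle; it moves with the catch.
- carton_green: Green-banded medicine carton 70 x 110 x 50 mm, loose on the bench; a bystander. Origin: centre of its underside.
- carton_red: Red-banded medicine carton 60 x 90 x 45 mm, loose on the bench; a bystander. Origin: centre of its underside.
- carton_white: Grey-banded carton 50 x 80 x 35 mm, loose on the bench; a bystander. Origin: centre of its underside.
- jar: Amber jar, 52 mm across, 75 mm tall, loose on the bench; a bystander. Origin: centre of its underside.
- core_a: Spare white ribbon core, 48 mm across, 40 mm tall, loose on the bench; a bystander. Origin: centre of its underside.
- core_b: Second spare white ribbon core, same size, loose on the bench; a bystander. Origin: centre of its underside.
- parts_tray: Blue open tray 120 x 160 x 40 mm, loose on the bench; a bystander. Origin: centre of its underside.

How it is judged (in metres and radians):
On the way, in this order (a step that is already met when the one before it is completed fails the run):
1. the crank is wound under load: the disc has been carried well away from where it stood, its dot in line with the arm (distance of spool_mark from where it was at the start of the episode above 0.06 m and y of knob_grip in the frame of spool_mark between -0.00598561 and 0.00598561 m and x of knob_grip in the frame of spool_mark above -0.02 m), for 0.2 s.
2. the drag has dropped away: the crank has run clockwise ahead of the disc's dot by at least 0.15 rad (y of knob_grip in the frame of spool_mark below -0.00747191 m), for 0.2 s.
3. the catch is fully home (value of joint catch above 0.042 m), for 0.2 s.
At the end, for the whole second after the job is handed in: The crank stands clockwise ahead of the disc's red dot by at least 0.15 rad (it has let go) and by no more than 2.4 rad; the catch is within 3 mm of its home stop and at rest; everything is released (value of joint catch above 0.042 m and y of knob_grip in the frame of spool_mark below -0.00747191 m and velocity of joint catch below 0.01 m/s); the robot touches nothing.
It fails at once if the crank is turned more than 2.4 rad (over a third of a turn) past the point where the ribbon let go, or as far backwards from the disc's dot (x of knob_grip in the frame of spool_mark below -0.10087 m).
It fails at once if the crank or knob is loaded with more than 80 N by the gripper (contact force between the fingers and crank above 80 N).
It fails at once if a bystander is moved by more than 30 mm (distance of any of carton_green, carton_red, carton_white, jar, core_a, core_b, parts_tray from where it was at the start of the episode above 0.03 m).
It also fails if it takes over 67 s, if anything falls off the work surface, if the arm or the gripper's body presses on something with over 40 N, if the wrist force passes 120 N, or if a joint passes its speed limit or range.

### The arm

A 7-joint arm with a two-finger parallel gripper is mounted at the origin on the work surface. World frame = base frame: x ahead of the robot, y to its left, z up, the work surface at z = 0. Lengths are in mm, angles in rad, forces in N, time in s.
With the tool pointing down it reaches from about 425 to 950 mm from the base axis. Payload 16.7 kg.
Tool frame: the origin (TCP) lies midway between the tips of the shut fingers; the grasp point (between the pads) lies 19 mm behind it (manip.grip_point_offset is the z of the grasp point in the tool frame, in mm); z points along the fingers, y is the direction in which the jaws open and shut (so a half turn about z gives the same grasp; the last joint's range is limited). The gripper opens to 94 mm and grips with 3 to 60 N. Pads are 16 mm wide; open, the fingers measure 119 mm over their backs; the gripper's body (75 mm by 177 mm) begins 78 mm behind the grasp point.
Start: joints at [1.036, 0.426, 0.074, 1.606, -0.034, 1.111, -0.067], TCP at [253.97, -625.358, 180.667] pointing down, gripper open.
Joint ranges: [-2.85, 2.85], [-0.5, 2.14], [-1.23, 1.37], [0.21, 2.46], [-1.02, 4.16], [0.16, 2.05], [-2.73, 2.73]. Speed limits (rad/s): [1.89, 1.89, 2.39, 2.39, 3.01, 3.01, 3.01].

### API

Orientations are given as a rotation vector (axis times angle).
In Python, from bench import manip, snapshot gives the robot as it stands.
- The arm moves only by the shell command python3 -m jog 'ROWS'. ROWS is JSON, a list of rows, each an object with "translation": the shift along the tool's x, y, z in cm, a list of three; "turn": the turn about the tool's z in degrees; "fingers": the gripper's target within -1 to 1 (fully open at 1, half-way at 0, shut at -1). In form: [{"translation": [tx, ty, tz], "turn": turn, "fingers": fingers}, ...]. A call has 1 to 10 rows; each row is the pose to reach, as a shift and turn from the pose measured when the call began, along the tool's axes at that moment; what a row does not reach only later rows make up. A row lasts 1/8 s, in which the tool goes at most 62.5 mm and 10.7 degrees, less where a joint would pass 70% of its speed; a pose out of reach is approached as far as the arm can. A call with a gripper value outside its range is refused whole. The fingers move at their own pace and stop on an object; the grip force is fixed at half the most. Time passes only in rows, so rows that repeat a pose let the fingers close. It gives the time, the measured TCP pose, the force and the opening at its end, in the units of the state.
- manip.observe(): the state, without advancing time (a new reading comes with each control period).
- snapshot(name): name is "side" or "top"; returns a dict with "color" (420x560x3 uint8, red, green, blue), "depth" (420x560 float32, mm along the optical axis (not along the pixel's ray), 0 where there is no reading), "fov_y" (degrees; the focal length in pixels is half the picture's height over the tangent of half this angle, whatever the lens; pixels are square), "cx", "cy" (the principal point, pixels), "k1" (the pictures are not rectified: a ray, as slopes to the right and down, at radius r is drawn at 1 + k1 r^2 times it, then the intrinsics apply), "cam_to_world" (4x4, takes a point from camera to world coordinates). Camera axes: x right, y down, z forward; pixel columns grow to the right and rows downward; lengths in mm; the calibration is good to about 2 mm. A picture is of the moment at which its call begins.
- manip.close_job(): hands the job in, once; it reports no verdict.
The state is a dict: "clock": time; "joint_pos": joint angles; "joint_velocities": joint speeds; "tau": joint torques, N m; "position": TCP position; "eef_rot": TCP orientation; "ft_force": force on the tool from outside, world axes, zero at the start; "moment": the same for the moment, N m; "gripper_width": finger opening in mm.
Only numpy, scipy, OpenCV 4.12 (cv2) and the standard library are available. Lean on these libraries where they do the work, as an engineer would, in place of code of your own. Each camera call takes 0.05 s, during which the arm holds its last target.

## Working session

There is one attempt and no reset: what is moved stays moved. The work goes in short steps, Python scripts to look and compute and a shell command to move; the robot and the scene stay as the last step left them, time stands still between calls to the robot, and variables do not carry over. Pictures are saved under pics/ and viewed, and the job is handed in when it is done.

```bash
ls; mkdir -p pics; python3 - <<'E'
from bench import manip, snapshot
import cv2,pickle
print(manip.observe()); print(manip.grip_point_offset)
for n in ("side","top"):
    s=snapshot(n); pickle.dump(s,open(f"{n}0.pkl","wb")); cv2.imwrite(f"pics/{n}0.png",s["color"][:,:,::-1])
    print(n,s["fov_y"],s["cx"],s["cy"],s["k1"],s["cam_to_world"])
E
```

```text
pics
{'clock': 0.0, 'joint_pos': array([ 1.03549955,  0.42670358,  0.07386073,  1.60659172, -0.03407238,
        1.11082211, -0.06709259]), 'joint_velocities': array([-0.00065632,  0.00050168,  0.00083467,  0.00078613,  0.00075599,
       -0.00024048, -0.00242066]), 'tau': array([ 1.78572041e-04, -9.35839248e+01,  3.66735086e+00, -4.54207706e+01,
       -4.86810529e-02,  2.00012466e-02,  8.37247285e-05]), 'position': array([ 253.77904444, -624.97132741,  180.00165326]), 'eef_rot': array([-3.08213975e+00, -6.01992719e-01,  5.64002013e-04]), 'ft_force': array([ 0.37013875,  0.54960558, -0.436152  ]), 'moment': array([ 0.0089026 , -0.00079188, -0.00830693]), 'gripper_width': 94.07365320442976}
-18.8
side 46.384154845290155 277.66273143031935 210.79559363456198 -0.05975472479347523 [[-7.07955566e-01 -5.38907261e-01  4.56484261e-01  3.27092246e+01]
 [-7.06256087e-01  5.39176743e-01 -4.58792741e-01  5.92635523e+02]
 [ 1.12104202e-03 -6.47199663e-01 -7.62319710e-01  1.04690654e+03]
 [ 0.00000000e+00  0.00000000e+00  0.00000000e+00  1.00000000e+00]]
top 47.31317721276028 277.7448315976627 203.05353042263846 -0.1574337945572954 [[ 4.00827618e-03 -9.98443961e-01  5.56200531e-02  5.14239631e+02]
 [-9.99860048e-01 -4.90496480e-03 -1.59945419e-02  3.74155703e+01]
 [ 1.62424682e-02 -5.55481584e-02 -9.98323887e-01  1.47147055e+03]
 [ 0.00000000e+00  0.00000000e+00  0.00000000e+00  1.00000000e+00]]
```

View pics/side0.png

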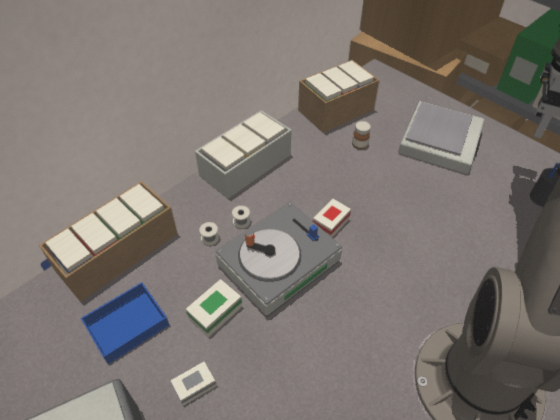

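View pics/top0.png

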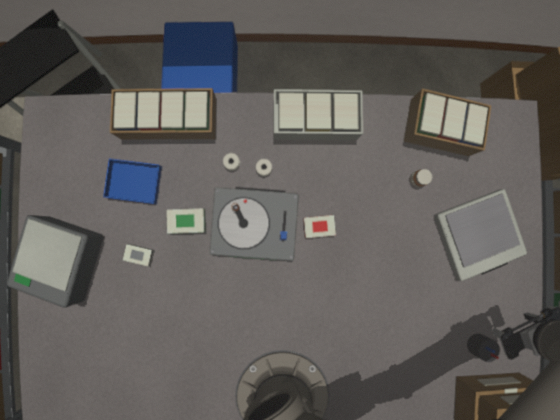

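The side view shows the rewinder at about (278,255), with the knob at (250,240) and the blue catch at (313,230). In the top view the axle is near (243,222), the knob near (236,208) and the catch near (284,236). Next I enlarge both.

```bash
cat >h.py <<'E'
import numpy as np,cv2,pickle
from bench import manip,snapshot
def K(s):
    f=s["color"].shape[0]/2/np.tan(np.radians(s["fov_y"]/2)); return f
def ray(s,u,v):
    f=K(s); xd=np.array([(u-s["cx"])/f,(v-s["cy"])/f]); x=xd.copy()
    for _ in range(30): x=xd/(1+s["k1"]*(x@x))
    return np.array([x[0],x[1],1.0])
def onz(s,u,v,z):
    T=s["cam_to_world"]; d=T[:3,:3]@ray(s,u,v); o=T[:3,3]; return o+d*(z-o[2])/d[2]
def dep(s,u,v):
    T=s["cam_to_world"]; return T[:3,3]+T[:3,:3]@ray(s,u,v)*s["depth"][int(round(v)),int(round(u))]
def proj(s,p):
    T=s["cam_to_world"]; c=T[:3,:3].T@(np.asarray(p,float)-T[:3,3]); x=c[:2]/c[2]; f=K(s)
    x=x*(1+s["k1"]*(x@x)); return x*f+[s["cx"],s["cy"]]
def crop(s,u0,v0,w,h,k,name):
    im=s["color"][v0:v0+h,u0:u0+w,::-1]; cv2.imwrite(name,cv2.resize(im,None,fx=k,fy=k,interpolation=cv2.INTER_CUBIC))
E
python3 -c "
from h import *
a=pickle.load(open('top0.pkl','rb'));b=pickle.load(open('side0.pkl','rb'))
crop(a,200,175,115,95,6,'pics/ct0.png');crop(b,205,190,145,130,5,'pics/cs0.png')"
```

```text
(no output)
```

View pics/ct0.png

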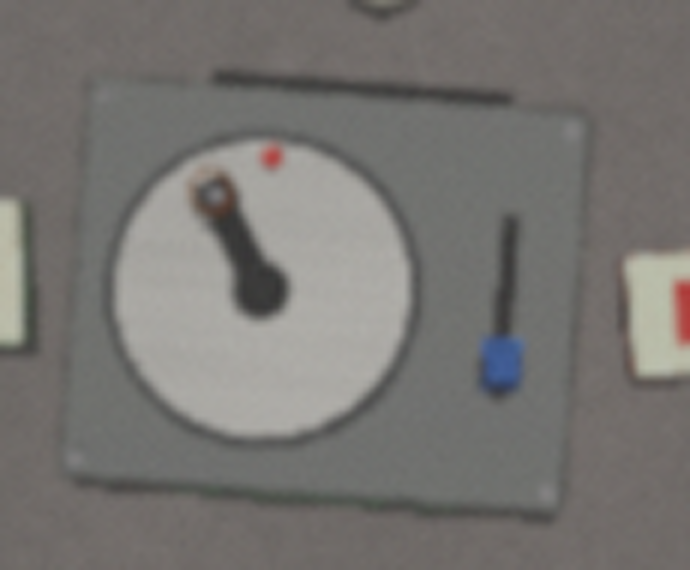

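View pics/cs0.png

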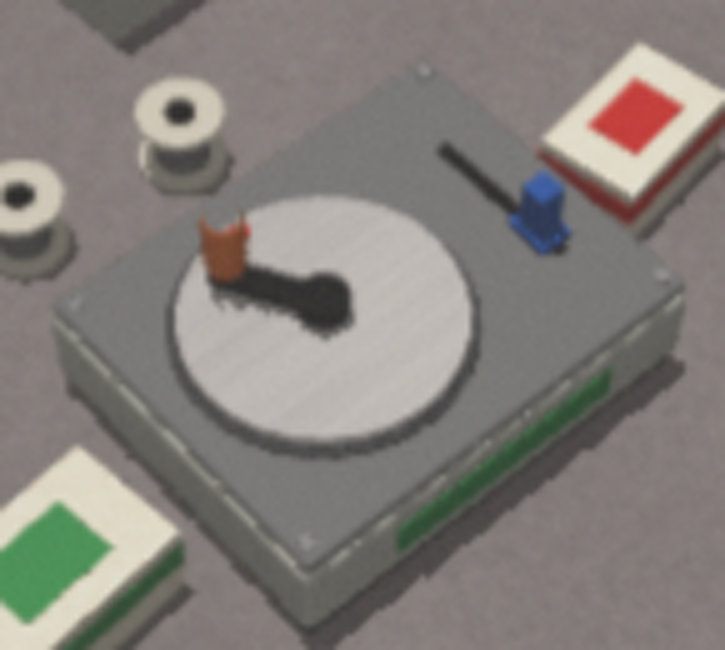

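```bash
python3 -c "
from h import *
a=pickle.load(open('top0.pkl','rb'));b=pickle.load(open('side0.pkl','rb'))
def T(x,y,z): return onz(a,(x+.5)/6-.5+200,(y+.5)/6-.5+175,z).round(1)
def S(x,y,z): return onz(b,(x+.5)/5-.5+205,(y+.5)/5-.5+190,z).round(1)
print('hub T',T(261,289,95),'S',S(326,298,95),'disc T',T(262,288,80),'S',S(324,319,80))
print('knob T',T(213,190,135),'S',S(225,222,135),S(225,270,97))
print('dot T',T(272,157,80))
print('catch T',T(503,357,108),'S',S(543,187,108))
print('corners',[T(x,y,70) for x,y in((90,80),(588,110),(560,515),(65,478))])
print('slot',T(512,217,70),T(500,345,70))
for u,v in ((243,220),(284,235),(236,207)): print(dep(a,u,v))
g=T(213,190,135)[:2]-T(262,288,80)[:2];print(np.hypot(*g))
"
```

```text
hub T [533.8 114.6  95. ] S [531.  118.2  95. ] disc T [534.5 115.   80. ] S [530.6 120.2  80. ]
knob T [579.2 135.1 135. ] S [574.9 140.9 135. ] [576.2 142.   97. ]
dot T [598.  110.6  80. ]
catch T [502.   -0.9 108. ] S [496.8   2.9 108. ]
corners [array([635.9, 200.6,  70. ]), array([622.4, -43.1,  70. ]), array([424.9, -30. ,  70. ]), array([441.7, 210.9,  70. ])]
slot [569.9  -6.1  70. ] [ 5.075e+02 -5.000e-01  7.000e+01]
[541.73462497 114.92780028  94.50899497]
[499.34948942  -2.66660859 104.62173797]
[578.64949341 134.82106155 101.97185894]
49.01122320448658
```

```bash
cat >>h.py <<'E'
from scipy.spatial.transform import Rotation as R
def totool(*pts):
    o=manip.observe(); r=R.from_rotvec(o["eef_rot"]); print("yaw x_tool",np.degrees(np.arctan2(*r.as_matrix()[1::-1,0])).round(2), "z",r.as_matrix()[:,2].round(3),"clk",o["clock"])
    for p in pts: print(p,(r.inv().apply(np.array(p)-o["position"])/10).round(2))
E
python3 -c "
from h import *
totool((407,-400,200),(560,-180,200))"
```

```text
yaw x_tool 22.1 z [-0.001  0.001 -1.   ] clk 0.1
(407, -400, 200) [ 22.66 -15.08  -1.98]
(560, -180, 200) [ 45.11 -29.71  -1.97]
```

```bash
python3 -m jog '[{"translation":[2,-1.3,-1.5],"turn":2,"fingers":1},{"translation":[6,-4,-2],"turn":5,"fingers":1},{"translation":[11,-7.3,-2],"turn":9,"fingers":1},{"translation":[16,-10.6,-2],"turn":13,"fingers":1},{"translation":[21,-14,-2],"turn":17,"fingers":1},{"translation":[26,-17.2,-2],"turn":20,"fingers":1},{"translation":[31,-20.5,-2],"turn":22.1,"fingers":1},{"translation":[36,-23.8,-2],"turn":22.1,"fingers":1},{"translation":[41,-27,-2],"turn":22.1,"fingers":1},{"translation":[45,-29.7,-2],"turn":22.1,"fingers":1}]'; python3 -c "
from h import *
totool((577,138,160),(577,138,99))"
```

```text
clock: 1.35
position: [559.9, -178.2, 200.2]
eef_rot: [-3.14, -0.002, 0.001]
ft_force: [0.1, -1.1, -0.3]
gripper_width: 94.3
yaw x_tool 0.07 z [-0.001  0.001 -1.   ] clk 1.35
(577, 138, 160) [  1.75 -31.61   4.06]
(577, 138, 99) [  1.75 -31.6   10.16]
```

```bash
python3 -m jog '[{"translation":[0.2,-4,1],"turn":0,"fingers":1},{"translation":[0.5,-9,2],"turn":0,"fingers":1},{"translation":[0.8,-14,3],"turn":0,"fingers":1},{"translation":[1,-19,3.5],"turn":0,"fingers":1},{"translation":[1.3,-24,4],"turn":0,"fingers":1},{"translation":[1.6,-28,4],"turn":0,"fingers":0.5},{"translation":[1.75,-31.6,4],"turn":0,"fingers":0},{"translation":[1.75,-31.6,4],"turn":0,"fingers":-0.1}]'; python3 -c "
from h import *
a=snapshot('side');pickle.dump(a,open('side1.pkl','wb'))
crop(a,205,150,145,150,5,'pics/cs1.png')
a=snapshot('top');crop(a,200,175,115,95,6,'pics/ct1.png')
totool((577,138,160),(577,138,99))"
```

```text
clock: 2.35
position: [576.4, 141.1, 160.2]
eef_rot: [-3.139, -0.009, 0.002]
ft_force: [-0.1, -0.5, -1.1]
gripper_width: 67.6
yaw x_tool 0.09 z [-0.001  0.001 -1.   ] clk 2.45
(577, 138, 160) [ 0.02 -0.04  0.02]
(577, 138, 99) [ 0.03 -0.04  6.12]
```

View pics/cs1.png

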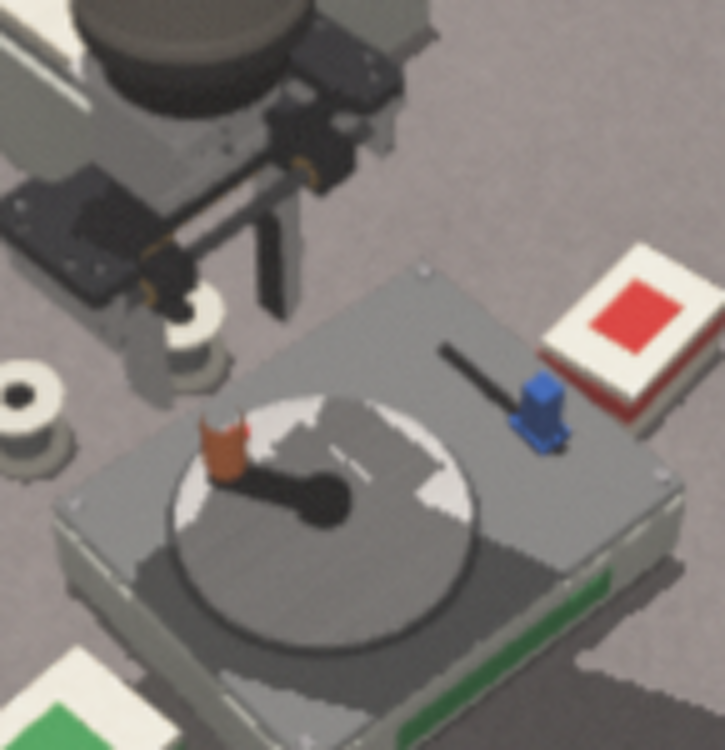

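View pics/ct1.png

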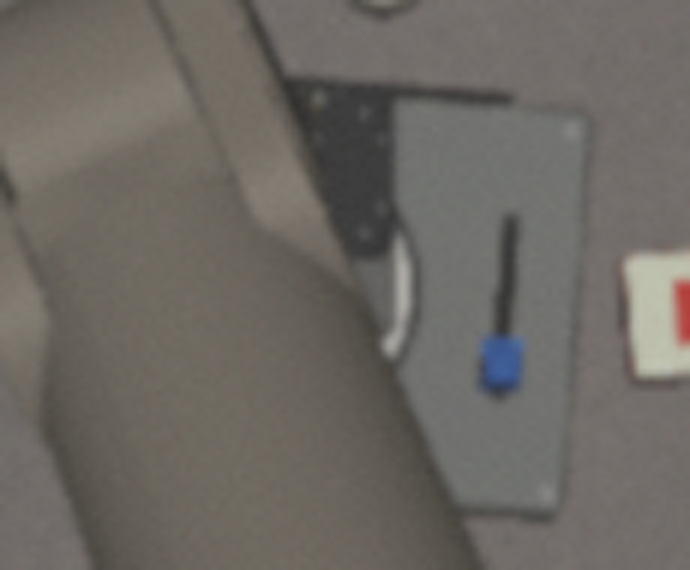

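Side view: the knob is at crop (225,440) and the fingertips are at about (150,400) and (280,315). I'll compare these with the projected TCP.

```bash
python3 -c "
from h import *
a=pickle.load(open('side1.pkl','rb'))
q=lambda p:((proj(a,p)-[205,150]+.5)*5-.5).round()
for p in ((577,138,160),(577,172,160),(577,104,160),(577,138,135),(577,138,97)): print(p,q(p))
"
```

```text
(577, 138, 160) [224. 383.]
(577, 172, 160) [170. 424.]
(577, 104, 160) [277. 343.]
(577, 138, 135) [227. 416.]
(577, 138, 97) [230. 464.]
```

The fingertips sit a little higher than the shut-tip TCP, because the linkage retracts them when open. Laterally they are centred. I'll lower and grip.

```bash
python3 -m jog '[{"translation":[0,0,2],"turn":0,"fingers":-0.1},{"translation":[0,0,4],"turn":0,"fingers":-0.2},{"translation":[0,0,6],"turn":0,"fingers":-0.3},{"translation":[0,0,6],"turn":0,"fingers":-0.4},{"translation":[0,0,6],"turn":0,"fingers":-0.45},{"translation":[0,0,6],"turn":0,"fingers":-0.5}]'; python3 -c "
from h import *
a=snapshot('side')
crop(a,215,170,100,100,7,'pics/cs2.png')
print(manip.observe()['position'],manip.observe()['gripper_width'])"
```

```text
clock: 3.2
position: [577.3, 137.4, 101.2]
eef_rot: [-3.14, -0.002, 0.0]
ft_force: [-0.0, 0.1, 0.0]
gripper_width: 23.8
[577.18573672 137.55910641 101.0658264 ] 23.53042367894361
```

View pics/cs2.png

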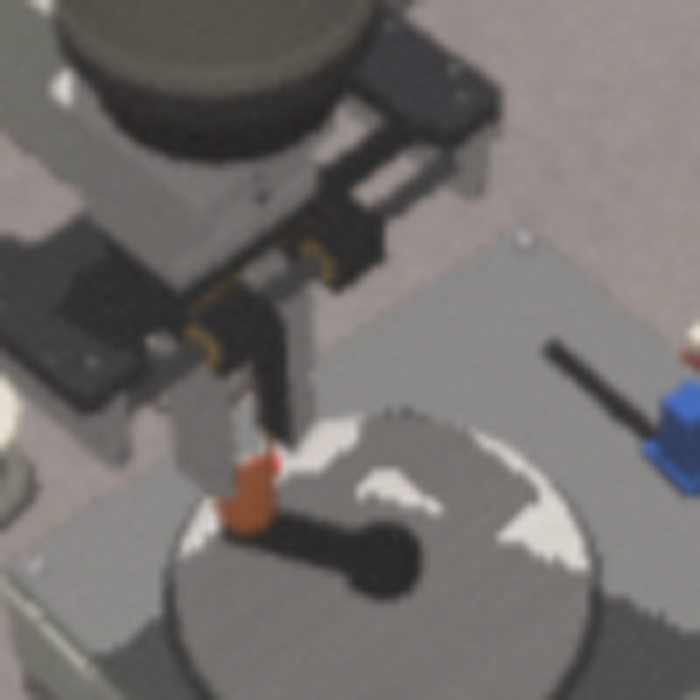

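```bash
python3 -c "
from h import *
a=snapshot('side')
q=lambda p:((proj(a,p)-[215,170]+.5)*7-.5).round()
for p in ((577,138,118),(577,138,97),(577,138,101),(569,150,101),(569,160,101),(585,150,101),(585,160,101),(585,126,101),(569,126,101),(569,115,101),(577,138,135),(569,150,110)): print(p,q(p))
"
```

```text
(577, 138, 118) [249. 473.]
(577, 138, 97) [252. 510.]
(577, 138, 101) [252. 503.]
(569, 150, 101) [242. 537.]
(569, 160, 101) [220. 553.]
(585, 150, 101) [210. 510.]
(585, 160, 101) [188. 526.]
(585, 126, 101) [261. 470.]
(569, 126, 101) [293. 497.]
(569, 115, 101) [316. 479.]
(577, 138, 135) [247. 443.]
(569, 150, 110) [241. 521.]
```

```bash
python3 -c "
from h import *
a=snapshot('side')
q=lambda x,y:((x+.5)/7-.5+215,(y+.5)/7-.5+170)
for n,x,y in (('Lf',205,400),('Lf',205,440),('Lf',212,475),('Rpad',280,420),('Rpad',275,380),('R',295,400),('knob',250,500),('knob',255,480),('knob',262,470),('hub',385,560),('disc',300,620),('catchtop',690,400)): 
  print(n,x,y,dep(a,*q(x,y)).round(0))
"
```

```text
Lf 205 400 [570. 160. 184.]
Lf 205 440 [567. 164. 168.]
Lf 212 475 [570. 160. 144.]
Rpad 280 420 [572. 128. 143.]
Rpad 275 380 [576. 125. 158.]
R 295 400 [569. 122. 151.]
knob 250 500 [569. 145. 118.]
knob 255 480 [568. 143. 127.]
knob 262 470 [569. 140. 129.]
hub 385 560 [530. 120.  96.]
disc 300 620 [543. 148.  76.]
catchtop 690 400 [498.   2. 107.]
```

```bash
python3 -c "
from h import *
a=snapshot('side')
q=lambda x,y:((x+.5)/7-.5+215,(y+.5)/7-.5+170)
for n,x,y in (('plateL',90,360),('plateLlow',80,400),('plateR',450,90),('plateR',480,180),('Lfoot',110,440),('cyl',220,150),('body',220,230),('body',190,250)): 
  print(n,x,y,dep(a,*q(x,y)).round(0))
crop(a,215,190,70,60,11,'pics/cs3.png')
"
```

```text
plateL 90 360 [552. 216. 268.]
plateLlow 80 400 [548. 225. 261.]
plateR 450 90 [556.  64. 267.]
plateR 480 180 [544.  61. 232.]
Lfoot 110 440 [544. 219. 240.]
cyl 220 150 [551. 163. 319.]
body 220 230 [557. 160. 276.]
body 190 250 [559. 170. 275.]
```

View pics/cs3.png

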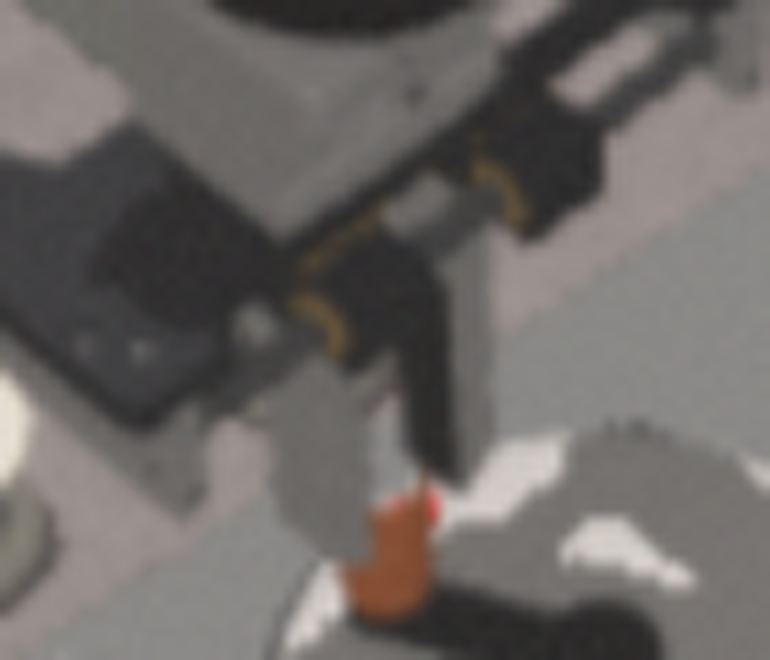

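```bash
python3 -c "
from h import *
a=snapshot('side')
q=lambda x,y:((x+.5)/11-.5+215,(y+.5)/11-.5+190)
for n,x,y in (('foot',185,490),('foot',185,505),('foot',180,470),('blk',560,215),('blk',350,350),('Rpad',440,470),('Rpad',440,450),('Rpad',430,400),('R',470,470),('Lf',330,540),('Lf',345,550),('Lf',300,500),('white',390,470),('white',385,440),('orange',425,490),('orange',400,520)): 
  print(n,x,y,dep(a,*q(x,y)).round(0))
print(manip.observe()['position'],manip.observe()['clock'])
"
```

```text
foot 185 490 [543. 217. 233.]
foot 185 505 [541. 219. 232.]
foot 180 470 [544. 217. 239.]
blk 560 215 [545. 116. 229.]
blk 350 350 [545. 173. 236.]
Rpad 440 470 [573. 127. 131.]
Rpad 440 450 [572. 127. 139.]
Rpad 430 400 [574. 127. 154.]
R 470 470 [568. 123. 132.]
Lf 330 540 [569. 162. 143.]
Lf 345 550 [569. 158. 135.]
Lf 300 500 [576. 164. 151.]
white 390 470 [616. 105.  71.]
white 385 440 [624.  99.  69.]
orange 425 490 [570. 134. 133.]
orange 400 520 [571. 141. 128.]
[576.88731103 137.64524043 100.54873296] 3.45
```

Depth puts the visible fingertips at about z=131 and the gripper body at about z=230. The reported TCP is 100.5, so they disagree by about 30 mm. I'll lower in small steps and watch force and pictures.

```bash
python3 -m jog '[{"translation":[0,0,0.2],"turn":0,"fingers":-0.46},{"translation":[0,0,0.4],"turn":0,"fingers":-0.46},{"translation":[0,0,0.5],"turn":0,"fingers":-0.46},{"translation":[0,0,0.5],"turn":0,"fingers":-0.46}]'; python3 -c "
from h import *
a=snapshot('side')
q=lambda x,y:((x+.5)/11-.5+215,(y+.5)/11-.5+190)
for n,x,y in (('foot',185,510),('Rpad',440,470),('Rpad',440,480),('Rpad',440,490),('Lf',345,550),('Lf',345,558),('orange',400,540)): 
  print(n,x,y,dep(a,*q(x,y)).round(0))
crop(a,215,190,70,60,11,'pics/cs4.png')
b=snapshot('top');crop(b,180,150,140,120,5,'pics/ct4.png')
"
```

```text
clock: 3.95
position: [576.8, 137.7, 95.4]
eef_rot: [-3.141, -0.003, 0.002]
ft_force: [0.1, -0.9, 0.4]
gripper_width: 25.4
foot 185 510 [543. 217. 227.]
Rpad 440 470 [574. 126. 129.]
Rpad 440 480 [575. 125. 124.]
Rpad 440 490 [573. 127. 123.]
Lf 345 550 [569. 158. 135.]
Lf 345 558 [568. 159. 134.]
orange 400 540 [571. 141. 120.]
```

View pics/cs4.png

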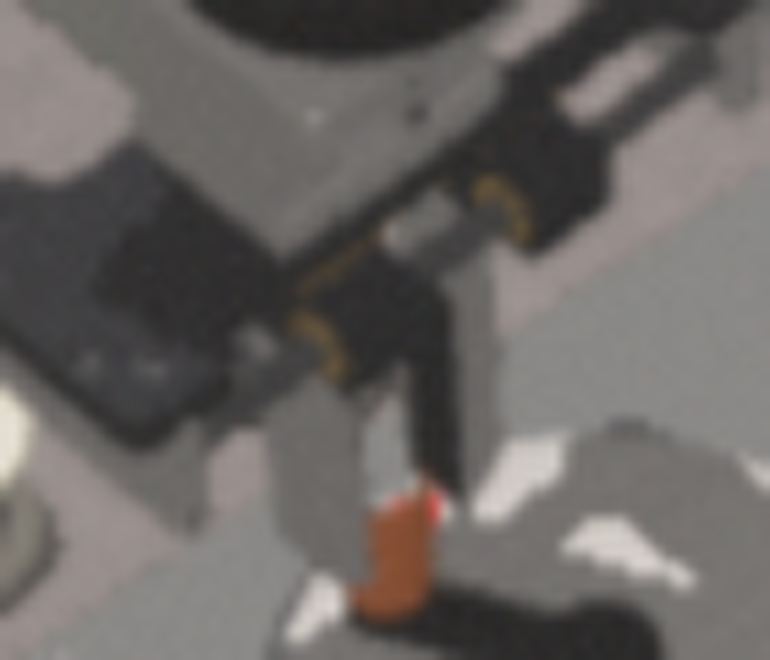

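View pics/ct4.png

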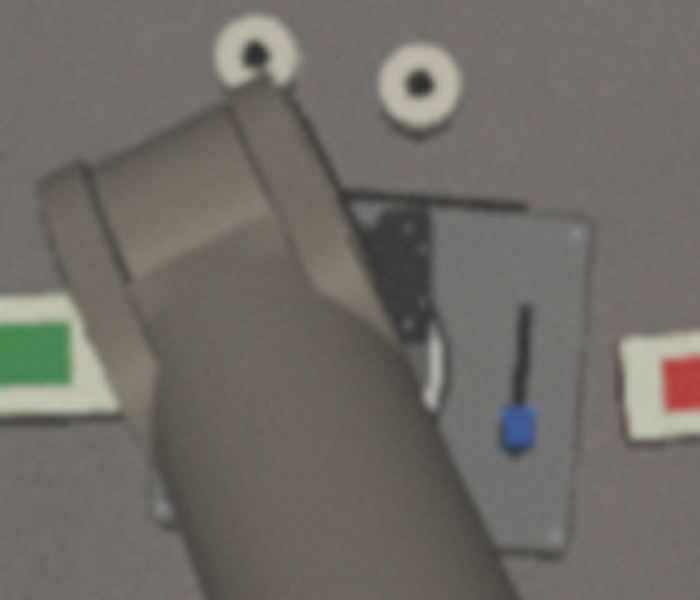

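Tips now at about z 124 with no contact force, so the reported z is offset by about -28 mm. I'll keep lowering gently.

```bash
python3 -m jog '[{"translation":[0,0,0.2],"turn":0,"fingers":-0.46},{"translation":[0,0,0.4],"turn":0,"fingers":-0.46}]';python3 -m jog '[{"translation":[0,0,0.2],"turn":0,"fingers":-0.46},{"translation":[0,0,0.4],"turn":0,"fingers":-0.46}]'; python3 -m jog '[{"translation":[0,0,0.2],"turn":0,"fingers":-0.46},{"translation":[0,0,0.4],"turn":0,"fingers":-0.46}]'; python3 -c "
from h import *
a=snapshot('side')
crop(a,215,190,70,60,11,'pics/cs5.png')
"
```

```text
clock: 4.3
position: [576.9, 137.7, 91.4]
eef_rot: [-3.141, -0.003, 0.001]
ft_force: [0.9, 0.9, -0.6]
gripper_width: 25.4
clock: 4.55
position: [576.8, 137.6, 87.2]
eef_rot: [-3.141, -0.003, 0.002]
ft_force: [-0.5, -0.6, 0.1]
gripper_width: 25.7
clock: 4.8
position: [576.8, 137.6, 83.0]
eef_rot: [-3.141, -0.003, 0.002]
ft_force: [0.5, 0.6, -0.2]
gripper_width: 25.3
```

View pics/cs5.png

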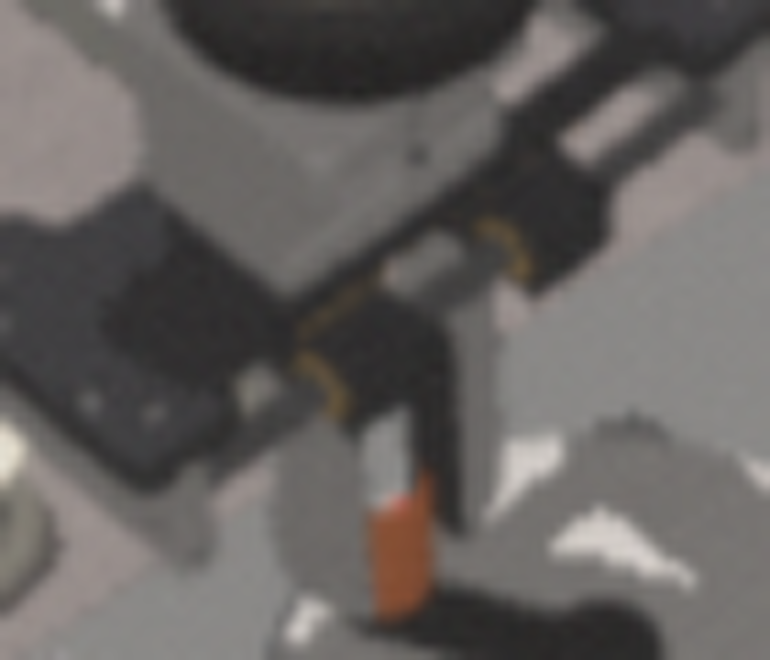

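```bash
python3 -m jog '[{"translation":[0,0,0.2],"turn":0,"fingers":-0.46},{"translation":[0,0,0.5],"turn":0,"fingers":-0.5},{"translation":[0,0,0.5],"turn":0,"fingers":-0.53},{"translation":[0,0,0.5],"turn":0,"fingers":-0.55},{"translation":[0,0,0.5],"turn":0,"fingers":-0.55}]'; python3 -c "
from h import *
a=snapshot('side')
q=lambda x,y:((x+.5)/11-.5+215,(y+.5)/11-.5+190)
for n,x,y in (('Rpad',445,530),('Rpad',445,540),('Lf',340,600),('Lf',350,610),('orange',400,540)): 
  print(n,x,y,dep(a,*q(x,y)).round(0))
crop(a,215,190,70,60,11,'pics/cs6.png')
"
```

```text
clock: 5.48
position: [576.5, 137.6, 77.6]
eef_rot: [-3.141, -0.003, 0.003]
ft_force: [0.6, 1.0, -3.9]
gripper_width: 21.2
Rpad 445 530 [573. 127. 110.]
Rpad 445 540 [573. 127. 105.]
Lf 340 600 [570. 160. 117.]
Lf 350 610 [569. 158. 114.]
orange 400 540 [572. 140. 119.]
```

View pics/cs6.png

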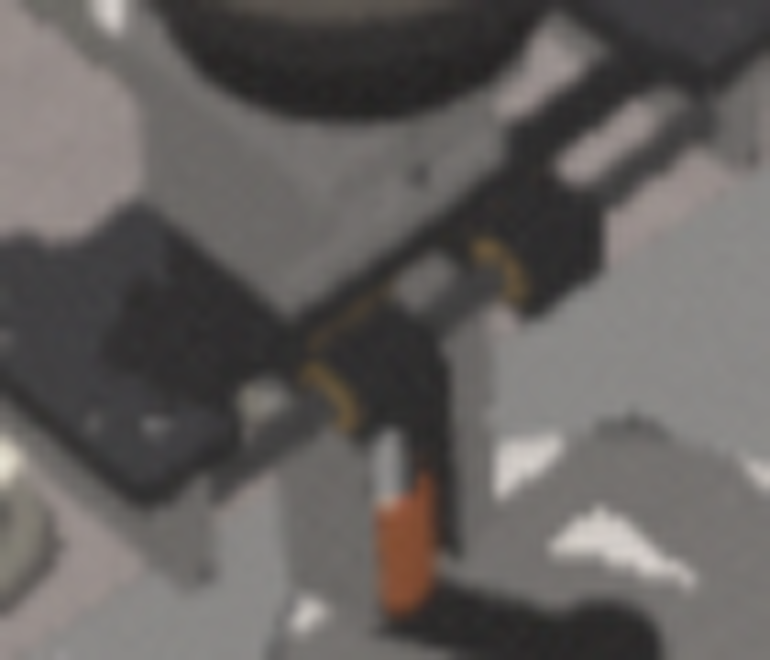

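Gripped at 21.2 mm with low force. Now the helper for arc offsets.

```bash
cat >arc.py <<'E'
import sys,json
from h import *
cx,cy,step,n=map(float,sys.argv[1:5]); r=50.
o=manip.observe(); p=o["position"]; Rm=R.from_rotvec(o["eef_rot"])
d=p[:2]-[cx,cy]; a=np.degrees(np.arctan2(d[1],d[0])); er=d/np.hypot(*d); et=np.array([er[1],-er[0]])
F=o["ft_force"][:2]
print("clk",round(o["clock"],2),"ang",a.round(1),"rad",np.hypot(*d).round(2),"z",p[2].round(1),"Frad(out)",(F@er).round(1),"Fcw",(F@et).round(1),"w",o["gripper_width"].round(1))
z=float(sys.argv[5]) if len(sys.argv)>5 else p[2]
for k in range(1,int(n)+1):
    t=np.radians(a-step*k); w=np.array([cx+r*np.cos(t),cy+r*np.sin(t),z])
    x=Rm.inv().apply(w-p)/10
    print(k,round(a-step*k,0),x.round(2))
E
python3 arc.py 532 116.7 7 8 78
```

```text
Traceback (most recent call last):
  File "arc.py", line 7, in <module>
    print("clk",round(o["clock"],2),"ang",a.round(1),"rad",np.hypot(*d).round(2),"z",p[2].round(1),"Frad(out)",(F@er).round(1),"Fcw",(F@et).round(1),"w",o["gripper_width"].round(1))
                                                                                                                                                         ^^^^^^^^^^^^^^^^^^^^^^^^
AttributeError: 'float' object has no attribute 'round'
```

```bash
sed -i 's/o\["gripper_width"\].round(1)/round(o["gripper_width"],1)/' arc.py
python3 arc.py 532 116.7 7 6 78
```

```text
clk 5.53 ang 25.1 rad 49.18 z 77.6 Frad(out) 1.1 Fcw -0.6 w 22.1
1 18.0 [ 0.3   0.53 -0.04]
2 11.0 [ 0.45  1.12 -0.04]
3 4.0 [ 0.53  1.73 -0.04]
4 -3.0 [ 0.54  2.34 -0.04]
5 -10.0 [ 0.47  2.95 -0.04]
6 -17.0 [ 0.33  3.54 -0.04]
```

```bash
python3 -m jog '[{"translation":[0.3,0.53,0],"turn":0,"fingers":-0.6},{"translation":[0.45,1.12,0],"turn":0,"fingers":-0.6},{"translation":[0.53,1.73,0],"turn":0,"fingers":-0.6}]'; python3 arc.py 532 116.7 7 6 78
```

```text
clock: 5.9
position: [581.3, 119.6, 77.5]
eef_rot: [-3.141, -0.002, 0.005]
ft_force: [-7.1, 0.2, 2.2]
gripper_width: 21.6
clk 5.9 ang 3.4 rad 49.42 z 77.5 Frad(out) -7.1 Fcw -0.7 w 21.6
1 -4.0 [ 0.05  0.61 -0.05]
2 -11.0 [-0.02  1.21 -0.05]
3 -18.0 [-0.17  1.8  -0.05]
4 -25.0 [-0.39  2.37 -0.05]
5 -32.0 [-0.68  2.91 -0.05]
6 -39.0 [-1.03  3.41 -0.05]
```

```bash
python3 -m jog '[{"translation":[-0.05,0.6,0],"turn":0,"fingers":-0.6},{"translation":[-0.13,1.2,0],"turn":0,"fingers":-0.6},{"translation":[-0.28,1.8,0],"turn":0,"fingers":-0.6},{"translation":[-0.5,2.37,0],"turn":0,"fingers":-0.6}]'; python3 arc.py 531.2 116.7 7 6 78
```

```text
clock: 6.4
position: [577.3, 97.2, 77.7]
eef_rot: [-3.139, -0.004, 0.001]
ft_force: [2.8, 8.2, -8.2]
gripper_width: 21.6
clk 6.4 ang -22.9 rad 50.04 z 77.7 Frad(out) -0.6 Fcw -8.7 w 21.6
1 -30.0 [-0.28  0.54 -0.03]
2 -37.0 [-0.61  1.05 -0.03]
3 -44.0 [-1.01  1.52 -0.03]
4 -51.0 [-1.46  1.93 -0.03]
5 -58.0 [-1.96  2.28 -0.03]
6 -65.0 [-2.5   2.57 -0.04]
```

```bash
python3 -m jog '[{"translation":[-0.28,0.54,0.02],"turn":0,"fingers":-0.6},{"translation":[-0.61,1.05,0.02],"turn":0,"fingers":-0.6},{"translation":[-1.01,1.52,0.02],"turn":0,"fingers":-0.6},{"translation":[-1.46,1.93,0.02],"turn":0,"fingers":-0.6},{"translation":[-1.96,2.28,0.02],"turn":0,"fingers":-0.6},{"translation":[-2.5,2.57,0.02],"turn":0,"fingers":-0.6}]'; python3 arc.py 531.2 116.7 8 10 77.6
```

```text
clock: 7.15
position: [553.9, 71.9, 77.7]
eef_rot: [-3.138, -0.004, -0.004]
ft_force: [7.8, 5.5, -10.4]
gripper_width: 21.2
clk 7.15 ang -63.1 rad 50.16 z 77.7 Frad(out) -1.3 Fcw -9.5 w 21.2
1 -71.0 [-0.65  0.25  0.01]
2 -79.0 [-1.33  0.43  0.01]
3 -87.0 [-2.02  0.51  0.01]
4 -95.0 [-2.72  0.5   0.01]
5 -103.0 [-3.4   0.38  0.  ]
6 -111.0 [-4.07  0.18  0.  ]
7 -119.0 [-4.7  -0.12  0.  ]
8 -127.0 [-5.28 -0.5   0.  ]
9 -135.0 [-5.81 -0.96  0.  ]
10 -143.0 [-6.26 -1.49  0.01]
```

```bash
python3 -m jog '[{"translation":[-0.65,0.25,0.04],"turn":0,"fingers":-0.6},{"translation":[-1.33,0.43,0.05],"turn":0,"fingers":-0.6},{"translation":[-2.02,0.51,0.05],"turn":0,"fingers":-0.6},{"translation":[-2.72,0.5,0.05],"turn":0,"fingers":-0.6},{"translation":[-3.4,0.38,0.05],"turn":0,"fingers":-0.6},{"translation":[-4.07,0.18,0.05],"turn":0,"fingers":-0.6},{"translation":[-4.7,-0.12,0.05],"turn":0,"fingers":-0.6},{"translation":[-5.28,-0.5,0.05],"turn":0,"fingers":-0.6}]'; python3 arc.py 531.2 116.7 8 10 77.2
```

```text
clock: 8.15
position: [502.7, 75.6, 77.6]
eef_rot: [-3.138, -0.002, -0.009]
ft_force: [8.5, -5.3, -5.6]
gripper_width: 21.6
clk 8.15 ang -124.7 rad 50.0 z 77.6 Frad(out) -0.4 Fcw -10.0 w 21.6
1 -133.0 [-0.54 -0.44  0.04]
2 -141.0 [-1.02 -0.95  0.04]
3 -149.0 [-1.42 -1.52  0.04]
4 -157.0 [-1.74 -2.14  0.04]
5 -165.0 [-1.97 -2.8   0.04]
6 -173.0 [-2.11 -3.48  0.04]
7 -181.0 [-2.14 -4.18  0.04]
8 -189.0 [-2.09 -4.87  0.05]
9 -197.0 [-1.93 -5.55  0.05]
10 -205.0 [-1.68 -6.2   0.05]
```

Tracking is very good: radial force about 0, drag about 10 N. Continuing.

```bash
python3 -m jog '[{"translation":[-0.54,-0.44,0.04],"turn":0,"fingers":-0.6},{"translation":[-1.02,-0.95,0.04],"turn":0,"fingers":-0.6},{"translation":[-1.42,-1.52,0.04],"turn":0,"fingers":-0.6},{"translation":[-1.74,-2.14,0.04],"turn":0,"fingers":-0.6},{"translation":[-1.97,-2.8,0.04],"turn":0,"fingers":-0.6},{"translation":[-2.11,-3.48,0.04],"turn":0,"fingers":-0.6},{"translation":[-2.14,-4.18,0.04],"turn":0,"fingers":-0.6},{"translation":[-2.09,-4.87,0.05],"turn":0,"fingers":-0.6},{"translation":[-1.93,-5.55,0.05],"turn":0,"fingers":-0.6}]'; python3 arc.py 531.2 116.7 8 10 77.4
```

```text
clock: 9.28
position: [483.1, 129.3, 77.4]
eef_rot: [-3.14, -0.0, -0.007]
ft_force: [-4.8, -8.0, 7.8]
gripper_width: 21.5
clk 9.28 ang 165.3 rad 49.72 z 77.4 Frad(out) 2.6 Fcw -8.9 w 21.5
1 157.0 [ 0.2  -0.67  0.  ]
2 149.0 [ 0.51 -1.29  0.01]
3 141.0 [ 0.91 -1.86  0.01]
4 133.0 [ 1.38 -2.38  0.01]
5 125.0 [ 1.92 -2.82  0.02]
6 117.0 [ 2.52 -3.18  0.02]
7 109.0 [ 3.16 -3.46  0.02]
8 101.0 [ 3.83 -3.64  0.03]
9 93.0 [ 4.52 -3.73  0.03]
10 85.0 [ 5.22 -3.72  0.03]
```

```bash
python3 -m jog '[{"translation":[0.2,-0.67,0],"turn":0,"fingers":-0.6},{"translation":[0.51,-1.29,0],"turn":0,"fingers":-0.6},{"translation":[0.91,-1.86,0],"turn":0,"fingers":-0.6},{"translation":[1.38,-2.38,0],"turn":0,"fingers":-0.6},{"translation":[1.92,-2.82,0],"turn":0,"fingers":-0.6},{"translation":[2.52,-3.18,0],"turn":0,"fingers":-0.6},{"translation":[3.16,-3.46,0],"turn":0,"fingers":-0.6},{"translation":[3.83,-3.64,0],"turn":0,"fingers":-0.6},{"translation":[4.52,-3.73,0],"turn":0,"fingers":-0.6},{"translation":[5.22,-3.72,0],"turn":0,"fingers":-0.6}]'; python3 arc.py 531.2 116.7 8 10 77.5
```

```text
clock: 10.52
position: [534.2, 166.5, 77.5]
eef_rot: [-3.141, -0.001, -0.004]
ft_force: [-9.0, 0.1, 2.6]
gripper_width: 21.3
clk 10.53 ang 86.5 rad 49.84 z 77.5 Frad(out) -0.5 Fcw -9.0 w 21.3
1 79.0 [0.69 0.08 0.  ]
2 71.0 [1.36 0.26 0.01]
3 63.0 [2.   0.54 0.01]
4 55.0 [2.6  0.9  0.01]
5 47.0 [3.14 1.35 0.01]
6 39.0 [3.61 1.86 0.01]
7 31.0 [4.   2.44 0.01]
8 23.0 [4.32 3.06 0.01]
9 15.0 [4.54 3.72 0.01]
10 7.0 [4.66 4.41 0.01]
```

```bash
python3 -m jog '[{"translation":[0.69,0.08,0],"turn":0,"fingers":-0.6},{"translation":[1.36,0.26,0],"turn":0,"fingers":-0.6},{"translation":[2.0,0.54,0],"turn":0,"fingers":-0.6},{"translation":[2.6,0.9,0],"turn":0,"fingers":-0.6},{"translation":[3.14,1.35,0],"turn":0,"fingers":-0.6},{"translation":[3.61,1.86,0],"turn":0,"fingers":-0.6},{"translation":[4.0,2.44,0],"turn":0,"fingers":-0.6},{"translation":[4.32,3.06,0],"turn":0,"fingers":-0.6},{"translation":[4.54,3.72,0],"turn":0,"fingers":-0.6},{"translation":[4.66,4.41,0],"turn":0,"fingers":-0.6}]'; python3 arc.py 531.2 116.7 8 10 77.5
```

```text
clock: 11.78
position: [580.9, 123.9, 77.7]
eef_rot: [-3.138, -0.003, -0.005]
ft_force: [-1.2, 10.2, -4.3]
gripper_width: 21.2
clk 11.78 ang 8.3 rad 50.18 z 77.7 Frad(out) 0.3 Fcw -10.3 w 21.2
1 0.0 [0.03 0.7  0.01]
2 -8.0 [-0.01  1.39  0.01]
3 -16.0 [-0.16  2.08  0.01]
4 -24.0 [-0.39  2.73  0.01]
5 -32.0 [-0.72  3.35  0.  ]
6 -40.0 [-1.13  3.92 -0.  ]
7 -48.0 [-1.61  4.42 -0.  ]
8 -56.0 [-2.16  4.85 -0.01]
9 -64.0 [-2.76  5.2  -0.01]
10 -72.0 [-3.41  5.46 -0.01]
```

```bash
python3 -m jog '[{"translation":[0.03,0.7,0.01],"turn":0,"fingers":-0.6},{"translation":[-0.01,1.39,0.01],"turn":0,"fingers":-0.6},{"translation":[-0.16,2.08,0.01],"turn":0,"fingers":-0.6},{"translation":[-0.39,2.73,0.01],"turn":0,"fingers":-0.6},{"translation":[-0.72,3.35,0.01],"turn":0,"fingers":-0.6},{"translation":[-1.13,3.92,0.01],"turn":0,"fingers":-0.6},{"translation":[-1.61,4.42,0.01],"turn":0,"fingers":-0.6}]'; python3 arc.py 531.2 116.7 8 8 77.5
```

```text
clock: 12.65
position: [566.2, 80.6, 77.7]
eef_rot: [-3.137, -0.004, -0.009]
ft_force: [5.6, 7.8, -7.5]
gripper_width: 21.4
clk 12.65 ang -45.9 rad 50.24 z 77.7 Frad(out) -1.7 Fcw -9.5 w 21.4
1 -54.0 [-0.55  0.43  0.02]
2 -62.0 [-1.14  0.8   0.01]
3 -70.0 [-1.78  1.08  0.  ]
4 -78.0 [-2.45  1.28  0.  ]
5 -86.0 [-3.14  1.37 -0.  ]
6 -94.0 [-3.84  1.37 -0.01]
7 -102.0 [-4.53  1.28 -0.01]
8 -110.0 [-5.2   1.08 -0.01]
```

```bash
python3 -m jog '[{"translation":[-0.55,0.43,0.02],"turn":0,"fingers":-0.6},{"translation":[-1.14,0.8,0.02],"turn":0,"fingers":-0.6},{"translation":[-1.78,1.08,0.02],"turn":0,"fingers":-0.6},{"translation":[-2.45,1.28,0.02],"turn":0,"fingers":-0.6},{"translation":[-3.14,1.37,0.02],"turn":0,"fingers":-0.6},{"translation":[-3.84,1.37,0.02],"turn":0,"fingers":-0.6},{"translation":[-4.53,1.28,0.02],"turn":0,"fingers":-0.6},{"translation":[-5.2,1.08,0.02],"turn":0,"fingers":-0.6}]'; python3 arc.py 531.2 116.7 8 8 77.4
```

```text
clock: 13.65
position: [516.0, 69.0, 77.6]
eef_rot: [-3.137, -0.002, -0.015]
ft_force: [10.2, -1.6, -7.8]
gripper_width: 21.4
clk 13.65 ang -107.7 rad 50.05 z 77.6 Frad(out) -1.5 Fcw -10.2 w 21.4
1 -116.0 [-0.65 -0.26  0.02]
2 -124.0 [-1.25 -0.61  0.01]
3 -132.0 [-1.8  -1.04  0.01]
4 -140.0 [-2.29 -1.54  0.01]
5 -148.0 [-2.7  -2.1   0.01]
6 -156.0 [-3.03 -2.71  0.01]
7 -164.0 [-3.27 -3.37  0.01]
8 -172.0 [-3.42 -4.05  0.01]
```

```bash
python3 -m jog '[{"translation":[-0.65,-0.26,0.02],"turn":0,"fingers":-0.6},{"translation":[-1.25,-0.61,0.02],"turn":0,"fingers":-0.6},{"translation":[-1.8,-1.04,0.02],"turn":0,"fingers":-0.6},{"translation":[-2.29,-1.54,0.02],"turn":0,"fingers":-0.6},{"translation":[-2.7,-2.1,0.02],"turn":0,"fingers":-0.6},{"translation":[-3.03,-2.71,0.02],"turn":0,"fingers":-0.6},{"translation":[-3.27,-3.37,0.02],"turn":0,"fingers":-0.6},{"translation":[-3.42,-4.05,0.02],"turn":0,"fingers":-0.6}]'; python3 arc.py 531.2 116.7 8 8 77.4
```

```text
clock: 14.65
position: [482.1, 108.8, 77.5]
eef_rot: [-3.137, -0.001, -0.016]
ft_force: [3.0, -4.1, -3.0]
gripper_width: 21.6
clk 14.65 ang -170.9 rad 49.69 z 77.5 Frad(out) -2.3 Fcw -4.5 w 21.6
1 -179.0 [-0.09 -0.69  0.01]
2 -187.0 [-0.06 -1.39  0.01]
3 -195.0 [ 0.08 -2.07  0.02]
4 -203.0 [ 0.3  -2.73  0.02]
5 -211.0 [ 0.62 -3.35  0.03]
6 -219.0 [ 1.02 -3.93  0.03]
7 -227.0 [ 1.49 -4.44  0.04]
8 -235.0 [ 2.03 -4.88  0.05]
```

The drag reads 4.5 N, which may mean it has let go. I'll look.

```bash
python3 -c "
from h import *
a=snapshot('side')
crop(a,215,190,100,80,7,'pics/cs7.png')
print(manip.observe()['ft_force'])
b=snapshot('top');crop(b,200,175,115,95,6,'pics/ct7.png')
"; python3 arc.py 531.2 116.7 8 1 77.4
```

```text
[ 1.60911959 -2.43800692 -3.50455036]
clk 14.75 ang -172.1 rad 49.65 z 77.5 Frad(out) -2.4 Fcw -1.8 w 21.1
1 -180.0 [-0.08 -0.69  0.01]
```

View pics/cs7.png

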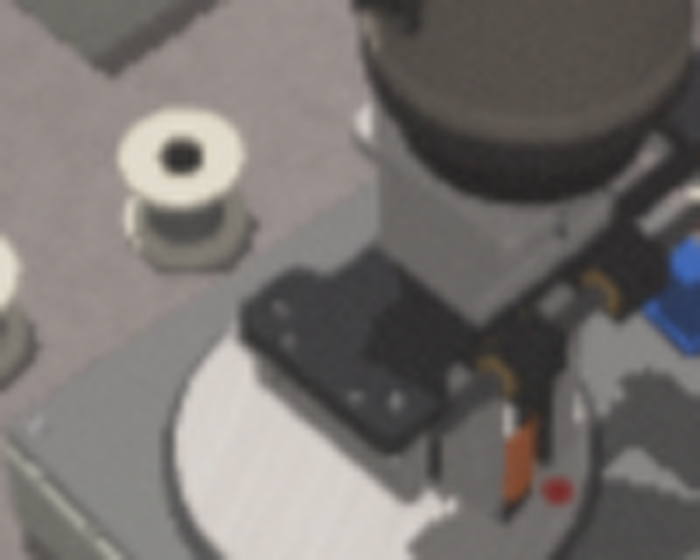

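View pics/ct7.png

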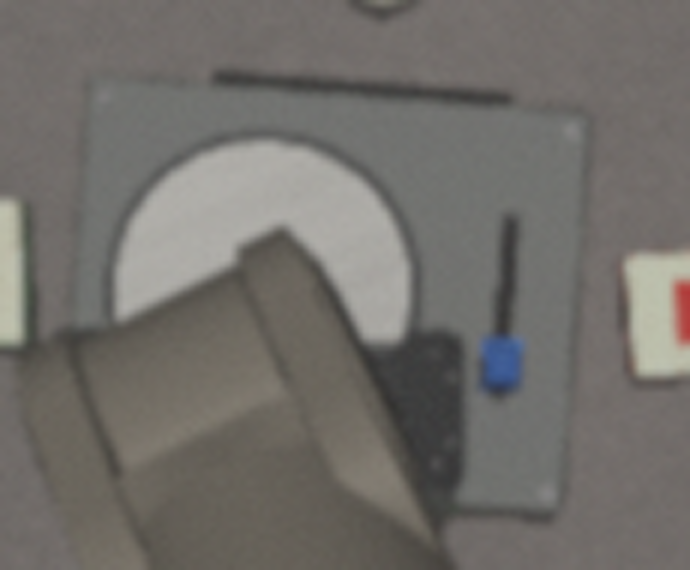

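```bash
python3 -c "
from h import *
a=snapshot('side')
p=onz(a,(557+.5)/7-.5+215,(491+.5)/7-.5+190,80);print(p)
for c in ((531.2,116.7),(530.6,120)):
  d=p[:2]-c;print(np.hypot(*d),np.degrees(np.arctan2(d[1],d[0])))
"
```

```text
[475.68938056  91.35188856  80.        ]
61.02422161922209 -155.45688474270062
61.93456560253195 -152.4479326592055
```

The drag is gone. The dot sits at about -154° while the arm is at -172°, so the crank is about 18° ahead. I'll go a little further for margin, then release.

```bash
python3 -m jog '[{"translation":[-0.09,-0.69,0.01],"turn":0,"fingers":-0.6},{"translation":[-0.06,-1.39,0.01],"turn":0,"fingers":-0.6},{"translation":[0.08,-2.07,0.01],"turn":0,"fingers":-0.6},{"translation":[0.08,-2.07,0.01],"turn":0,"fingers":-0.6},{"translation":[0.08,-2.07,0.01],"turn":0,"fingers":-0.6}]'; python3 arc.py 531.2 116.7 8 1 77.4
python3 -c "
from h import *
a=snapshot('side')
crop(a,215,190,100,80,7,'pics/cs8.png')"
```

```text
clock: 15.42
position: [483.5, 131.2, 77.5]
eef_rot: [-3.136, -0.004, -0.017]
ft_force: [7.8, -1.2, -7.0]
gripper_width: 21.4
clk 15.43 ang 163.1 rad 49.81 z 77.5 Frad(out) -7.8 Fcw 1.1 w 21.4
1 155.0 [ 0.23 -0.66  0.02]
```

View pics/cs8.png

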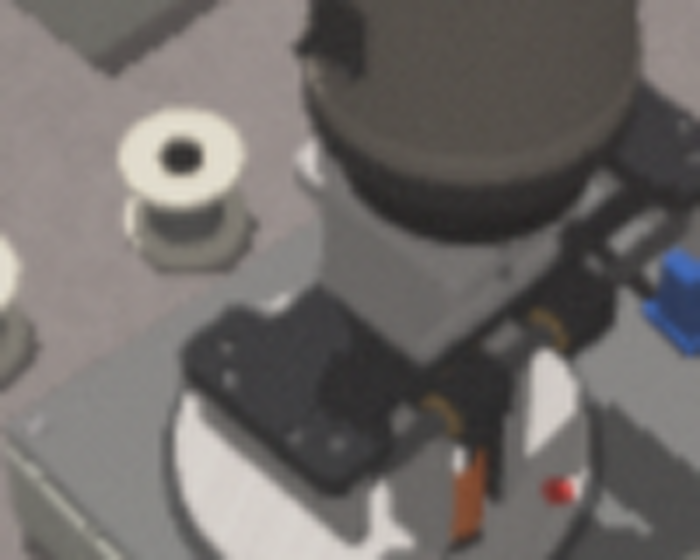

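The dot has stayed put and the crank is about 43° ahead. Releasing and rising.

```bash
python3 -m jog '[{"translation":[0,0,0],"turn":0,"fingers":-0.4},{"translation":[0,0,0],"turn":0,"fingers":-0.2},{"translation":[0,0,0],"turn":0,"fingers":-0.1},{"translation":[0,0,-1.5],"turn":0,"fingers":-0.1},{"translation":[0,0,-4],"turn":0,"fingers":-0.1},{"translation":[0,0,-7],"turn":0,"fingers":-0.1},{"translation":[0,0,-10],"turn":0,"fingers":-0.1},{"translation":[0,0,-10],"turn":0,"fingers":-0.5}]'; python3 -c "
from h import *
totool((460,0.5,170),(460,0.5,75),(460,0.5,60))
a=snapshot('side')
crop(a,215,170,110,90,7,'pics/cs9.png')"
```

```text
clock: 16.48
position: [483.7, 131.1, 180.6]
eef_rot: [-3.134, -0.003, -0.024]
ft_force: [-0.4, 0.4, -0.0]
gripper_width: 35.7
yaw x_tool 0.12 z [ 0.015  0.007 -1.   ] clk 16.475
(460, 0.5, 170) [-2.41 13.06  0.93]
(460, 0.5, 75) [-2.56 13.12 10.43]
(460, 0.5, 60) [-2.58 13.14 11.93]
```

View pics/cs9.png

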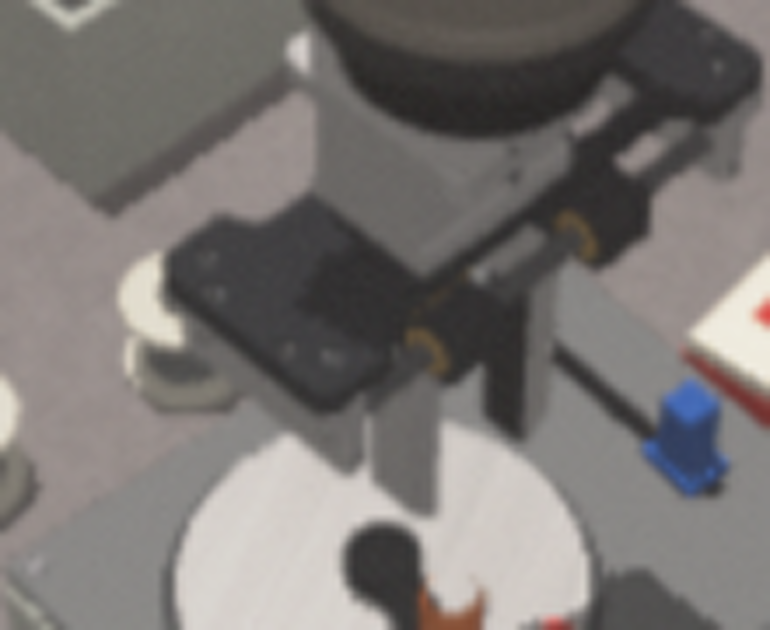

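```bash
python3 -m jog '[{"translation":[-1,4,0],"turn":0,"fingers":-0.8},{"translation":[-2,8.5,0],"turn":0,"fingers":-1},{"translation":[-2.4,13.1,1],"turn":0,"fingers":-1},{"translation":[-2.5,13.1,5],"turn":0,"fingers":-1},{"translation":[-2.5,13.1,8.5],"turn":0,"fingers":-1},{"translation":[-2.5,13.1,9.5],"turn":0,"fingers":-1},{"translation":[-2.5,13.1,9.5],"turn":0,"fingers":-1}]'; python3 -c "
from h import *
totool((460,0.5,75),(460,0.5,60))
a=snapshot('side')
crop(a,255,170,110,90,7,'pics/cs10.png')
q=lambda p:((proj(a,p)-[255,170]+.5)*7-.5).round()
o=manip.observe()['position']
print(o,q(o),q(o+[0,0,28]))"
```

```text
clock: 17.4
position: [459.3, 0.5, 82.8]
eef_rot: [-3.135, -0.004, -0.019]
ft_force: [0.5, 0.7, -0.5]
gripper_width: 0.2
yaw x_tool 0.14 z [ 0.012  0.007 -1.   ] clk 17.4
(460, 0.5, 75) [0.06 0.   0.79]
(460, 0.5, 60) [0.04 0.01 2.29]
[459.89866555   0.52493192  83.55731556] [489. 500.] [495. 451.]
```

View pics/cs10.png

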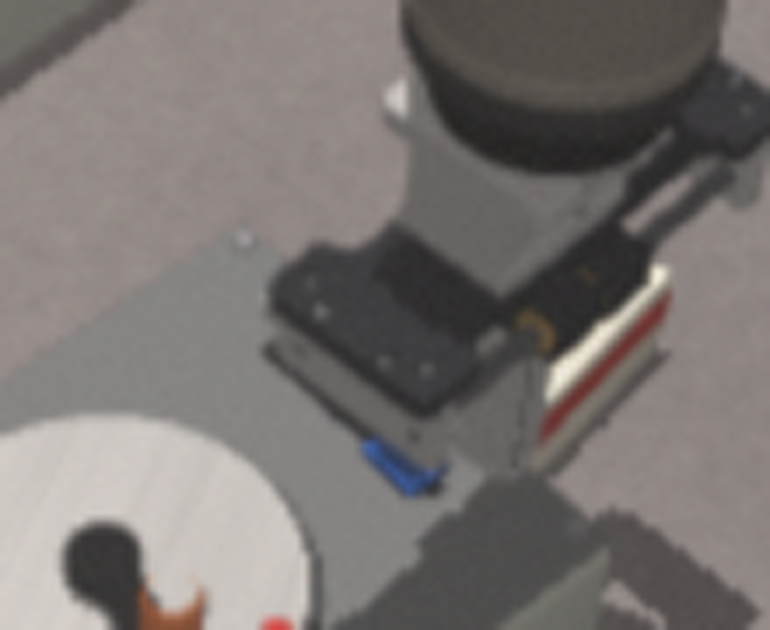

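```bash
python3 -m jog '[{"translation":[0,0,0.5],"turn":0,"fingers":-1},{"translation":[0,0,1.0],"turn":0,"fingers":-1},{"translation":[0,0,1.5],"turn":0,"fingers":-1},{"translation":[0,0,2],"turn":0,"fingers":-1},{"translation":[0,0,2],"turn":0,"fingers":-1}]'; python3 -c "
from h import *
a=snapshot('side')
crop(a,285,190,70,60,11,'pics/cs11.png')
q=lambda x,y:((x+.5)/11-.5+285,(y+.5)/11-.5+190)
o=manip.observe();print(o['position'],o['ft_force'])
for u in range(320,336,3):
  for v in range(230,246,2): print(u,v,dep(a,u,v).round(0),end=' ')
  print()
"
```

```text
clock: 18.08
position: [459.9, 0.6, 63.1]
eef_rot: [-3.135, -0.004, -0.02]
ft_force: [0.1, -0.2, 0.0]
gripper_width: 0.7
[460.03422408   0.66166272  63.35346024] [-0.05779335  0.1305819  -1.21548476]
320 230 [425.  70. 222.] 320 232 [430.  63. 204.] 320 234 [467.  11. 115.] 320 236 [465.  13. 111.] 320 238 [466.  12. 101.] 320 240 [476.  -2.  70.] 320 242 [473.   1.  67.] 320 244 [468.   6.  69.] 
323 230 [430.  52. 201.] 323 232 [459.  12. 131.] 323 234 [458.  12. 124.] 323 236 [457.  13. 117.] 323 238 [456.  13. 110.] 323 240 [456.  12. 102.] 323 242 [468.  -5.  67.] 323 244 [463.   1.  68.] 
326 230 [451.  12. 146.] 326 232 [451.  11. 138.] 326 234 [451.  11. 129.] 326 236 [450.  10. 121.] 326 238 [450.  10. 114.] 326 240 [450.   8. 104.] 326 242 [450.   7.  95.] 326 244 [457.  -4.  70.] 
329 230 [451.  -1. 134.] 329 232 [451.  -1. 125.] 329 234 [450.  -0. 121.] 329 236 [452.  -5. 106.] 329 238 [451.  -5.  99.] 329 240 [461. -20.  67.] 329 242 [456. -14.  69.] 329 244 [452.  -9.  69.] 
332 230 [490. -69.  37.] 332 232 [493. -74.  22.] 332 234 [493. -75.  12.] 332 236 [494. -78.  -1.] 332 238 [459. -28.  70.] 332 240 [454. -22.  72.] 332 242 [450. -18.  72.] 332 244 [447. -15.  69.] 
335 230 [494. -88.  17.] 335 232 [495. -91.   4.] 335 234 [493. -90.  -2.] 335 236 [489. -85.  -3.] 335 238 [484. -79.  -2.] 335 240 [478. -72.   2.] 335 242 [445. -24.  71.] 335 244 [442. -21.  68.]
```

View pics/cs11.png

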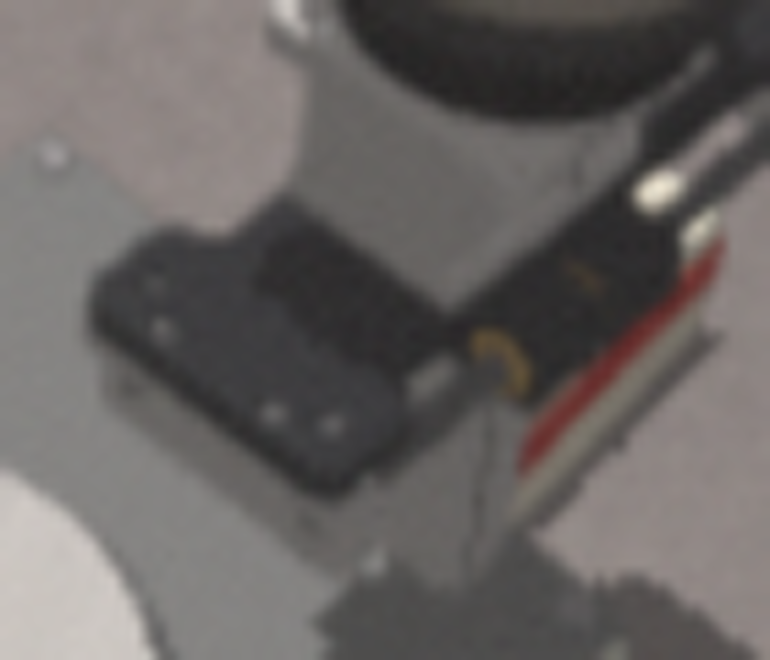

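Tips at about z 93, behind the tab. Pushing along the slide.

```bash
python3 -m jog '[{"translation":[0.5,0,0.3],"turn":0,"fingers":-1},{"translation":[1,0,0.4],"turn":0,"fingers":-1},{"translation":[1.5,0.02,0.4],"turn":0,"fingers":-1},{"translation":[2,0.04,0.4],"turn":0,"fingers":-1},{"translation":[2.5,0.08,0.4],"turn":0,"fingers":-1},{"translation":[3,0.1,0.4],"turn":0,"fingers":-1},{"translation":[3.5,0.12,0.4],"turn":0,"fingers":-1},{"translation":[4,0.15,0.4],"turn":0,"fingers":-1}]'; python3 -c "
from h import *
a=snapshot('top');crop(a,230,175,85,70,9,'pics/ct12.png')"
```

```text
clock: 19.12
position: [500.1, -1.0, 59.7]
eef_rot: [-3.135, -0.004, -0.02]
ft_force: [-3.5, -2.4, -0.2]
gripper_width: 0.3
```

View pics/ct12.png

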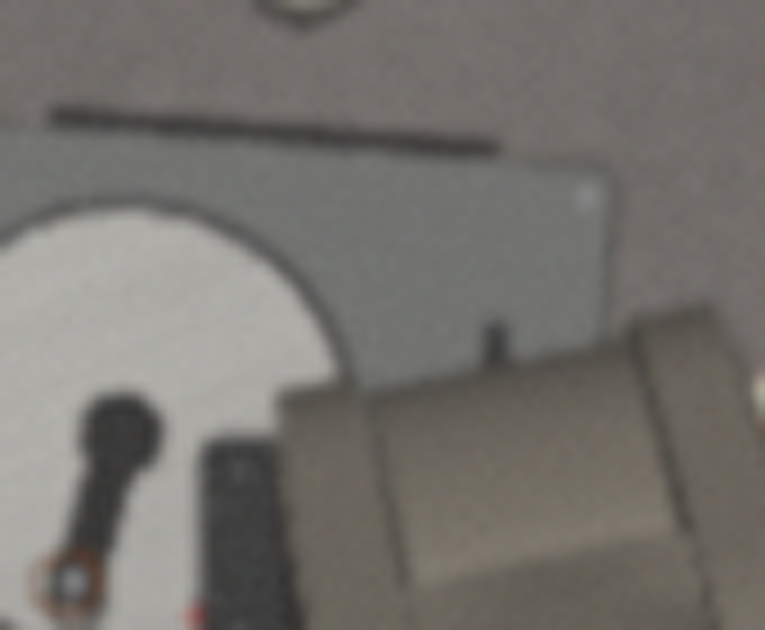

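Pushing force is about 3.5 N, so the catch is sliding. Continuing towards its stop.

```bash
python3 -m jog '[{"translation":[0.5,0.03,0],"turn":0,"fingers":-1},{"translation":[1,0.06,0],"turn":0,"fingers":-1},{"translation":[1.5,0.09,0],"turn":0,"fingers":-1},{"translation":[2,0.12,0],"turn":0,"fingers":-1},{"translation":[2.3,0.14,0],"turn":0,"fingers":-1},{"translation":[2.5,0.15,0],"turn":0,"fingers":-1},{"translation":[2.5,0.15,0],"turn":0,"fingers":-1}]'
```

```text
clock: 20.05
position: [525.3, -2.4, 60.0]
eef_rot: [-3.135, -0.004, -0.019]
ft_force: [-6.2, -0.6, -0.3]
gripper_width: 0.3
```

```bash
python3 -m jog '[{"translation":[0.1,0,0],"turn":0,"fingers":-1},{"translation":[0.2,0.01,0],"turn":0,"fingers":-1}]'; python3 -c "
from h import *
print(manip.observe()['ft_force'])"
```

```text
clock: 20.3
position: [525.5, -2.5, 59.9]
eef_rot: [-3.135, -0.003, -0.014]
ft_force: [-17.1, -0.6, 11.7]
gripper_width: 0.3
[-17.07642632  -0.6473525   11.703296  ]
```

The hard stop is at x≈525.5, with the force climbing to 17 N. Holding briefly, then backing off and rising.

```bash
python3 -m jog '[{"translation":[0.1,0,0],"turn":0,"fingers":-1},{"translation":[0.1,0,0],"turn":0,"fingers":-1},{"translation":[-0.5,0,0],"turn":0,"fingers":-1},{"translation":[-1.5,0,0],"turn":0,"fingers":-1},{"translation":[-2,0,-2],"turn":0,"fingers":-1},{"translation":[-2,2,-6],"turn":0,"fingers":-1},{"translation":[-2,7,-10],"turn":0,"fingers":-1},{"translation":[-2,13,-12],"turn":0,"fingers":-1},{"translation":[-2,19,-12],"turn":0,"fingers":-1},{"translation":[-2,25,-12],"turn":0,"fingers":-1}]';python3 -m jog '[{"translation":[0,3,0],"turn":0,"fingers":-1},{"translation":[0,3,0],"turn":0,"fingers":-1}]'; python3 -c "
from h import *
a=snapshot('top');crop(a,200,175,115,95,6,'pics/ct13.png');cv2.imwrite('pics/top13.png',a['color'][:,:,::-1])
b=snapshot('side');crop(b,205,190,145,130,5,'pics/cs13.png')"
```

```text
clock: 21.55
position: [505.0, -255.3, 179.0]
eef_rot: [-3.136, -0.004, -0.017]
ft_force: [-0.1, 1.4, -0.4]
gripper_width: -0.0
clock: 21.8
position: [504.3, -287.7, 178.7]
eef_rot: [-3.137, 0.002, -0.018]
ft_force: [0.5, 1.1, -0.3]
gripper_width: 0.2
```

View pics/ct13.png

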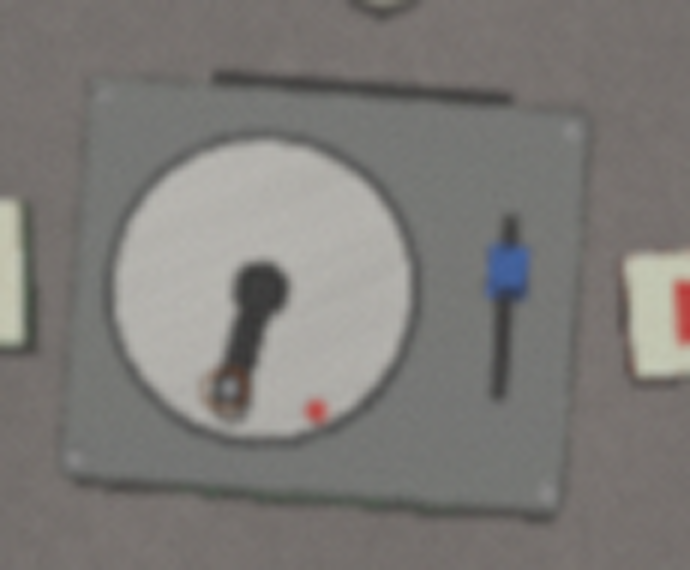

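View pics/cs13.png

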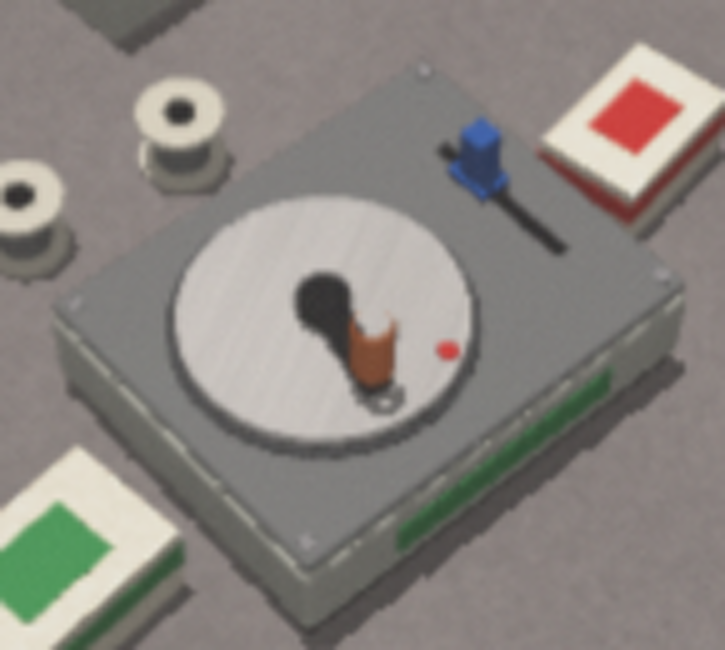

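View pics/top13.png

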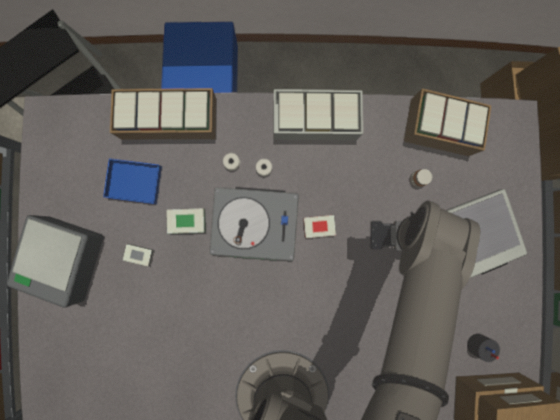

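```bash
python3 -c "
from h import *
a=pickle.load(open('top0.pkl','rb'));b=pickle.load(open('side0.pkl','rb'))
def T(x,y,z): return onz(a,(x+.5)/6-.5+200,(y+.5)/6-.5+175,z)
def S(x,y,z): return onz(b,(x+.5)/5-.5+205,(y+.5)/5-.5+190,z)
def bl(p):
  im=cv2.cvtColor(cv2.imread(p),cv2.COLOR_BGR2HSV); m=cv2.inRange(im,(105,120,60),(125,255,255)); c=cv2.moments(m); return c['m10']/c['m00'],c['m01']/c['m00']
p,q=bl('pics/ct0.png'),bl('pics/ct13.png'); print(p,q,T(*q,95)-T(*p,95))
p,q=bl('pics/cs0.png'),bl('pics/cs13.png'); print(p,q,S(*q,92)-S(*p,92))
ang=lambda p,c:np.degrees(np.arctan2(*(p-c)[1::-1]))
c=T(262,288,80);print(ang(T(228,388,135),T(261,289,95)*0+c),ang(T(316,411,80),c))
"
```

```text
(501.6898981989037, 361.48238057948316) (507.8530377668309, 269.01231527093597) [44.22390176 -2.79384279  0.        ]
(540.2716593245227, 210.17474302496328) (478.5897058823529, 156.225) [45.0709766  -3.50509109  0.        ]
165.2938583665848 -155.9275231410417
```

The catch has travelled about 45 mm. The crank is about 39° (0.68 rad) ahead of the dot, nothing else has moved and the robot is clear. Handing in.

```bash
python3 -c "
from bench import manip
print(manip.close_job())"
```

```text
the job is handed in; nothing more can be done
None
```

I wound the crank clockwise by its knob and stopped once the drag let go. I then released the knob, pushed the blue catch home and handed in at about 22 s; the hand-in reports no verdict.

- **Crank:** the drag was steady at 9–10 N through about 1.4 turns under load, then fell to under 2 N. I turned about 25° further for margin. The last pictures put the crank about 39° (0.68 rad) ahead of the red dot, inside the 0.15–2.4 rad range. Tangential and radial forces at the wrist stayed near 10 N or below while winding.
- **Catch:** I pushed it until it met its stop, with 17 N on the wrist. The pictures show 44–45 mm of travel after I backed off, in line with fully home.
- **Bystanders:** they look unmoved in the last top and side pictures. The gripper ended well clear, at about (504, -288, 179) mm.

Three things disagreed or could not be confirmed:
- **Tool height:** the pictures showed the fingertips about 28 mm higher than the reported position. I set grasp heights from the camera, and that worked.
- **Camera offset:** the side and top cameras differed by about 5 mm sideways. I split the difference and corrected the circle centre from the measured force.
- **Grip force:** it is fixed at about 30 N, above the recommended 20–25 N. I could not measure the squeeze on the knob, so I can't confirm the finger load stayed under 80 N.

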